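# Unlock the pellet feeder drive and snap its shaft cap home

## Robot

A 6-joint arm with a two-finger parallel gripper is mounted at the origin on the work surface. World frame = base frame: x ahead of the robot, y to its left, z up, the work surface at z = 0. Lengths are in m, angles in rad, forces in N, time in s.
With the tool pointing down it reaches from about 0.275 to 0.825 m from the base axis. Payload 5.2 kg.
Tool frame: the origin (TCP) lies midway between the tips of the shut fingers; the grasp point (between the pads) lies 19 mm behind it; x points along the fingers, z is the direction in which the jaws open and shut, and the axes are right-handed (so a half turn about x gives the same grasp; the last joint's range is limited). The gripper opens to 93 mm and grips with 3 to 60 N. Pads are 15 mm wide; open, the fingers measure 128 mm over their backs; the gripper's body (75 mm by 188 mm) begins 65 mm behind the grasp point.
Start: joints at [-1.515, 0.259, 1.535, -0, 1.348, -0.203], TCP at [0.141, -0.532, 0.219] pointing down, gripper open.
Joint ranges: [-3.14, 3.14], [-0.91, 2.08], [0.19, 2.58], [-1.22, 4.36], [0.22, 2.71], [-3.12, 3.12]. Speed limits (rad/s): [2.57, 2.57, 3.14, 3.14, 3.14, 3.14].

## Interface

Orientations are given as a unit quaternion [w, x, y, z].
In Python, from bench import r gives the robot as it stands.
- The arm moves only by the tool arm_command, never from a script. Its argument "moves" is one flat list of numbers, 4 for each row, row after row: the shift along the tool's x, y, z in mm, then the turn about the tool's x in rad. In form: [x, y, z, turn, x, y, z, turn, ...]. A call has 1 to 5 rows; each row is the pose to reach, as a shift and turn from the pose measured when the call began, along the tool's axes at that moment; what a row does not reach only later rows make up. A row lasts 1/12 s, in which the tool goes at most 41.7 mm and 7.16 degrees, less where a joint would pass 70% of its speed; a pose out of reach is approached as far as the arm can. A call with a gripper value outside its range is refused whole. "claw" is the finger opening in mm, from 0 to 93, set as the call begins (left out, the last holds). The fingers move at their own pace and stop on an object; the grip force is fixed at half the most. Time passes only in rows, so rows that repeat a pose let the fingers close. It gives the time, the measured TCP pose, the force and the opening at its end, in the units of the state.
- r.sense(): the state, without advancing time (a new reading comes with each control period).
- r.grab_frame(name): name is "scene" or "side" or "wrist"; returns the picture (420x560x3 uint8, blue, green, red); there is no depth.
- r.calibration(name): a dict with "mtx" (3x3 intrinsics, pixels), "k1" (the pictures are not rectified: a ray, as slopes to the right and down, at radius r is drawn at 1 + k1 r^2 times it, then the intrinsics apply), "R" (3x3) and "t" (3): a world point X has camera coordinates R X + t; the wrist camera has in their place "tool_from_camera" (4x4, takes a point from camera to tool coordinates, whose origin is the TCP and whose axes are the tool frame's). Camera axes: x right, y down, z forward; pixel columns grow to the right and rows downward; lengths in m; the calibration is good to about 2 mm. A picture is of the moment at which its call begins: read the wrist's pose just before it. calibration takes no time and is no camera call.
- r.job_done(): hands the job in, once; it reports no verdict.
The state is a dict: "clock": time; "q": joint angles; "qvel": joint speeds; "tau": joint torques, N m; "eef_pos": TCP position; "orientation": TCP orientation; "wrist_force": force on the tool from outside, world axes, zero at the start; "wrist_torque": the same for the moment, N m; "width": finger opening in m.
Only numpy, scipy, OpenCV 4.12 (cv2) and the standard library are available. Lean on these libraries where they do the work, as an engineer would, in place of code of your own. Each camera call takes 0.05 s, during which the arm holds its last target.

## Task

The pellet feeder is going back to work: draw the lock pin straight up out of the stud on the green feeder drive and park it, let go of, in the notch of the yellow block beside it, hanging by its collar. Then press the orange snap cap down over the bare stud, through the click, until its rim sits fully down on the housing, and keep pressing it down firmly: finish while still holding the cap and pressing, do not let go. Leave the cup, the jar and the brush where they are.

Things in the scene. Friction and masses are not known exactly. Their poses are not given: they have to be found in the camera images.
- feeder: Feeder drive, fixed: green housing 130 (x) x 170 (y) mm, flat top 50 mm above the bench, foot plate 160 x 190 mm, grey motor out of its +x side (to 170 mm from the origin, 83 mm high). Origin under the housing's middle at bench height, z up; yaw within +-0.5 rad. On top stand the steel stud (x 0, y -35 mm) and the yellow parking block (y +55 mm).
- stud_foot (a point): Centre of the stud's foot, on the housing's top face, 50 mm above the bench; axes as the feeder's. The upright steel stud is 40 mm in diameter and 31 mm high (its top 6 mm taper to 34 mm), with a bore 13 mm in diameter down its middle.
- nose_ring (a point): Stud axis, 10.5 mm above its foot, where four brass spring noses stick out 3 mm. The cap's lip meets them when the cap is about 13 mm above its seat and needs 10 to 15 N of push to get past; some 6 mm above the seat the force drops (the click) and the cap goes down easily until its rim stops on the housing.
- notch_top (a point): Centre of the parking notch at the yellow block's top face, 84 mm above the bench; axes as the feeder's. Block 44 (x) x 30 (y) x 34 mm; its upright slot is 14 mm wide, full height, open at the top and to feeder +y, closed 7 mm to -y of this point. A parked pin has its shank in the slot and its collar on the block, its origin 28 mm below this point.
- pin: Lock pin, upright: steel shank 10 mm in diameter and 28 mm long, a collar 24 mm in diameter and 4 mm thick, then a red round grip 14 mm in diameter and 34 mm long (66 mm in all, about 60 g). Origin at the foot of the shank, z up along the pin. It starts with its shank loose in the stud's bore and its collar on the stud's top.
- cap: Orange snap cap, mouth down on the bench: round skirt 58 mm in diameter, 38 mm high with a flat top (shoulder), on it a black round grip knob 30 mm in diameter and 30 mm high (68 mm in all, about 90 g). Origin at the centre of the mouth's rim, z up. The mouth is 43 mm wide with an inner lip 4 mm high; fully home, its origin is on stud_foot.
- cup_mid (a point): Middle (40 mm up) of the red measuring cup, 68 mm wide and 80 mm high; a bystander. It and the cap may stand in either's place.
- jar_mid (a point): Middle (42 mm up) of the amber jar with a white lid, 64 mm wide and 85 mm high; a bystander.
- brush_mid (a point): A point on the handle of the hand brush that lies on the bench; a bystander.
Not all that is in view belongs to the job. Leave any purple look-alike of the cap alone. Of the things shaped like the pin, the steel one is meant.

How it is judged:
On the way, in this order (a step that is already met when the one before it is completed fails the run):
1. the lock pin is out of the stud and parked in the notch, let go of (horizontal distance between pin and notch_top below 0.007 m and z of pin in the frame of notch_top between -0.033 and -0.023 m and angle between pin's own z axis and vertical below 0.2 rad and contact force between each of the arm, the fingers and pin below 0.1 N), for 0.2 s.
2. the cap is pressed past the spring noses onto the stud (horizontal distance between cap and stud_foot below 0.004 m and z of cap in the frame of stud_foot below 0.003 m and angle between cap's own z axis and vertical below 0.08 rad), for 0.1 s.
At the end, for the whole second after the job is handed in: Pin hangs released in the notch (within 7 mm sideways, 5 mm in height, 0.2 rad of upright); cap fully down on the housing (within 2 mm in height, 4 mm sideways, 0.08 rad), still held by the fingers (over 3 N) and pressed onto the housing with over 3 N (all of step 1 and horizontal distance between cap and stud_foot below 0.004 m and z of cap in the frame of stud_foot below 0.002 m and angle between cap's own z axis and vertical below 0.08 rad and contact force between cap and feeder above 3 N and contact force between the fingers and cap above 3 N); the arm keeps its last pose, push and grip.
It fails at once if the cup is knocked or pushed more than 30 mm from its place (distance of cup_mid from where it was at the start of the episode above 0.03 m).
It fails at once if the jar is knocked or pushed more than 30 mm from its place (distance of jar_mid from where it was at the start of the episode above 0.03 m).
It fails at once if the brush is knocked or pushed more than 30 mm from its place (distance of brush_mid from where it was at the start of the episode above 0.03 m).
It also fails if it takes over 56 s, if anything falls off the work surface, if the arm or the gripper's body presses on something with over 40 N, if the wrist force passes 120 N, or if a joint passes its speed limit or range.

## Working session

There is one attempt and no reset: what is moved stays moved. The work goes in short steps, Python scripts to look and compute and a tool call to move; the robot and the scene stay as the last step left them, time stands still between calls to the robot, and variables do not carry over. Pictures are saved under pics/ and viewed, and the job is handed in when it is done.

Besides the shell and the picture viewer there is one more tool, called by a JSON object that holds its "method" and its "body", one argument or row to a line. arm_command: Moves the arm, as the interface text tells. Its arguments: {"type":"object","properties":{"moves":{"type":"array","items":{"type":"number"}},"claw":{"type":"number"}},"required":["moves"]}

```bash
ls; mkdir -p pics
python3 - <<'E'
from bench import r
import cv2
s=r.sense();print(s)
for n in("scene","side","wrist"):
    cv2.imwrite(f"pics/{n}0.png",r.grab_frame(n)); print(n,r.calibration(n))
E
```

```text
pics
{'clock': 0.0, 'q': array([-1.51479015e+00,  2.59297405e-01,  1.53607105e+00,  3.35407247e-06,
        1.34799633e+00, -2.02859990e-01]), 'qvel': array([ 1.52012532e-03, -1.37404152e-03,  9.05991770e-04,  8.77472640e-05,
        6.03612362e-05,  8.19654595e-04]), 'tau': array([ 2.35091407e-03, -4.37297738e+01, -2.83995724e+01,  7.19918590e-02,
        4.12488473e-02, -1.50442665e-04]), 'eef_pos': array([ 0.14075258, -0.53112426,  0.21784708]), 'orientation': array([ 0.55994477,  0.43175675,  0.56076169, -0.43080656]), 'wrist_force': array([-0.00183518,  0.21610179,  0.38281747]), 'wrist_torque': array([ 0.02094076, -0.03897533,  0.00558717]), 'width': 0.09294814186510852}
scene {'mtx': array([[389.99684676,   0.        , 282.41741439],
       [  0.        , 389.99684676, 206.76793049],
       [  0.        ,   0.        ,   1.        ]]), 'k1': -0.08437556277492499, 'R': array([[-0.09746441,  0.99518337, -0.01052342],
       [ 0.80458101,  0.0725651 , -0.58939266],
       [-0.58579014, -0.06591175, -0.80777816]]), 't': array([ 0.02291895, -0.38957227,  1.27584331])}
side {'mtx': 
[... 245 characters left out ...]
.21553745, -0.59083373, -0.77746968],
       [ 0.27535609,  0.72709958, -0.62889206]]), 't': array([-0.51758426,  0.21283661,  0.94045713])}
wrist {'mtx': array([[294.98225896,   0.        , 277.59564179],
       [  0.        , 294.98225896, 209.10200941],
       [  0.        ,   0.        ,   1.        ]]), 'k1': -0.017409495362451795, 'tool_from_camera': array([[ 1.12069464e-05, -2.35790722e-01,  9.71803856e-01,
        -1.65719764e-01],
       [ 2.01185624e-04, -9.71803836e-01, -2.35790720e-01,
         6.44534521e-02],
       [ 9.99999980e-01,  1.98155459e-04,  3.65467500e-05,
        -1.21691037e-03],
       [ 0.00000000e+00,  0.00000000e+00,  0.00000000e+00,
         1.00000000e+00]])}
```

View pics/scene0.png

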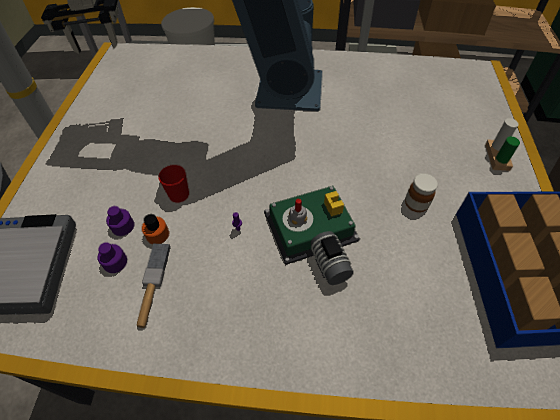

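View pics/side0.png

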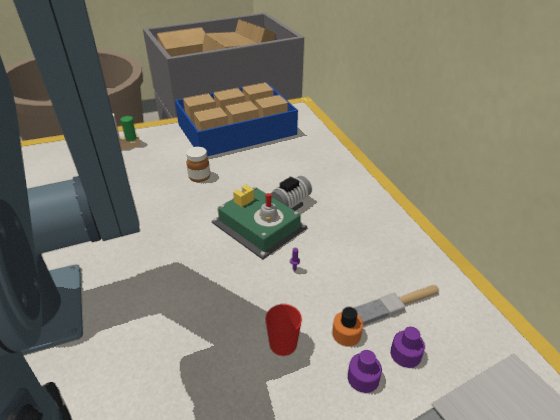

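View pics/wrist0.png

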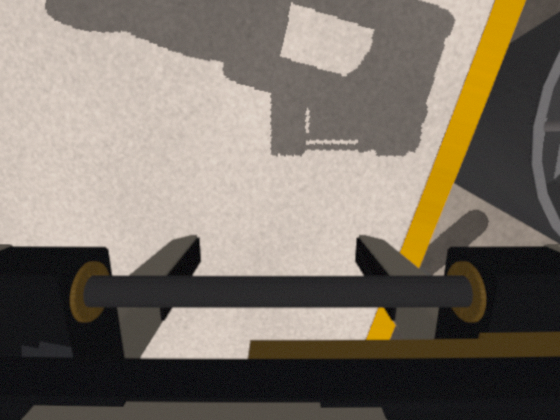

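The scene view shows the pin at about (298,205), the block at (335,203), the cap at (154,228), purple look-alikes next to the cap, the cup at (173,183) and the jar at (423,192). Next I'll measure these by colour masks in both views.

```bash
cat > h.py <<'E'
import numpy as np,cv2
from bench import r
from scipy.spatial.transform import Rotation as Ro
def rotq(q): return Ro.from_quat([q[1],q[2],q[3],q[0]]).as_matrix()
def cam(n,s=None):
    c=r.calibration(n)
    if n!="wrist":
        R=c["R"];return c,R.T,-R.T@c["t"]
    s=s or r.sense(); T=np.eye(4);T[:3,:3]=rotq(s["orientation"]);T[:3,3]=s["eef_pos"]
    T=T@c["tool_from_camera"];return c,T[:3,:3],T[:3,3]
def ray(C,uv):
    c,R,o=C;m=c["mtx"];d=np.array([(uv[0]-m[0,2])/m[0,0],(uv[1]-m[1,2])/m[1,1]])
    u=d.copy()
    for _ in range(20):u=d/(1+c["k1"]*(u@u))
    v=R@np.array([u[0],u[1],1.]);return o,v/np.linalg.norm(v)
def onz(C,uv,z):
    o,v=ray(C,uv);return o+v*(z-o[2])/v[2]
def tri(rs):
    A=sum(np.eye(3)-np.outer(v,v) for o,v in rs);b=sum((np.eye(3)-np.outer(v,v))@o for o,v in rs)
    p=np.linalg.solve(A,b);return p,[np.linalg.norm(np.cross(p-o,v)) for o,v in rs]
def proj(C,X):
    c,R,o=C;p=R.T@(np.asarray(X)-o);u=p[:2]/p[2];u=u*(1+c["k1"]*(u@u));return c["mtx"][:2,:2]@u+c["mtx"][:2,2]
def blobs(img,lo,hi,amin=15):
    h=cv2.cvtColor(img,cv2.COLOR_BGR2HSV)
    m=cv2.inRange(h,np.array(lo),np.array(hi))
    n,l,st,ce=cv2.connectedComponentsWithStats(m)
    return [(st[i].tolist(),ce[i].round(1).tolist()) for i in range(1,n) if st[i][4]>=amin],m,l
E
python3 - <<'E'
from h import *
for n in("scene","side"):
    im=cv2.imread(f"pics/{n}0.png")
    for k,lo,hi in(("red",(0,150,70),(5,255,255)),("red2",(174,150,70),(180,255,255)),("orange",(6,200,90),(14,255,255)),("yellow",(20,150,100),(32,255,255)),("green",(50,80,20),(90,255,160))):
        print(n,k,[b for b in blobs(im,lo,hi)[0] if 100<b[1][1]<350])
im=cv2.imread("pics/scene0.png");a=cv2.resize(im[170:300,90:370],None,fx=2.8,fy=2.8,interpolation=2);cv2.imwrite("pics/a.png",a)
im=cv2.imread("pics/side0.png");a=cv2.resize(im[170:260,200:330],None,fx=6,fy=6,interpolation=2);cv2.imwrite("pics/b.png",a)
E
```

```text
scene red [([159, 177, 25, 9, 57], [171.0, 182.3]), ([296, 199, 6, 5, 24], [298.1, 200.8])]
scene red2 []
scene orange [([142, 217, 24, 20, 165], [155.6, 228.1])]
scene yellow [([0, 42, 111, 176, 1631], [49.2, 130.6]), ([491, 60, 62, 131, 1308], [523.0, 128.9]), ([325, 191, 19, 18, 157], [333.8, 199.5])]
scene green [([551, 97, 9, 11, 16], [555.8, 101.9]), ([540, 101, 20, 17, 142], [552.1, 110.9]), ([496, 136, 24, 27, 359], [507.4, 149.1]), ([270, 187, 85, 69, 2370], [310.5, 221.5])]
side red [([266, 194, 5, 13, 58], [268.1, 199.4]), ([266, 305, 36, 51, 1401], [283.2, 328.4])]
side red2 []
side orange []
side yellow [([289, 97, 271, 277, 3691], [446.4, 246.5]), ([134, 118, 44, 10, 178], [154.9, 122.7]), ([118, 126, 5, 5, 20], [119.9, 128.0]), ([21, 135, 44, 11, 215], [42.2, 140.0]), ([234, 186, 20, 21, 280], [243.5, 196.1])]
side green [([120, 115, 16, 26, 271], [128.1, 127.4]), ([219, 189, 81, 62, 2165], [258.3, 221.4])]
```

View pics/a.png

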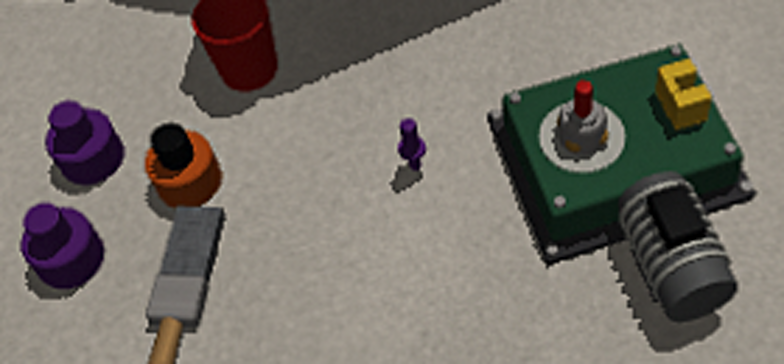

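View pics/b.png

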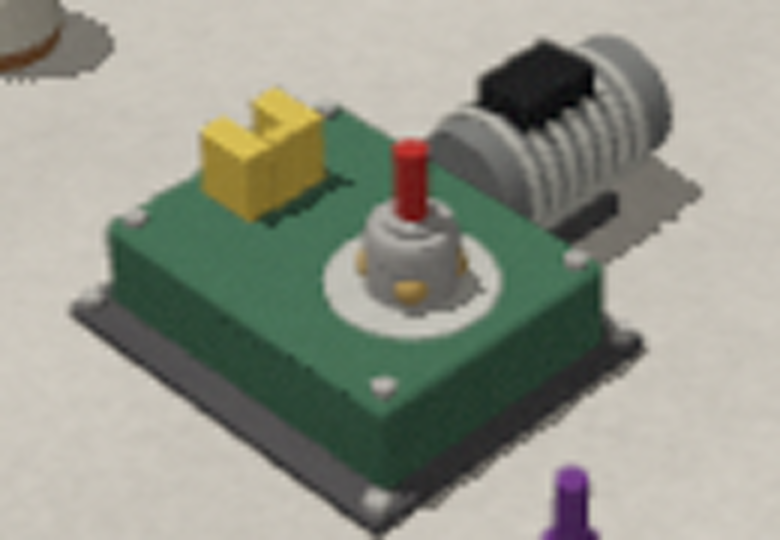

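Run:
```python
from h import *
S=cam("scene");D=cam("side")
def a(u,v):return (u/2.8+90-.3,v/2.8+170-.3)
def b(u,v):return (u/6+200-.4,v/6+170-.4)
print("pin",onz(S,a(584,87),.119),onz(D,b(411,146),.119),tri([ray(S,a(584,87)),ray(D,b(411,146))]))
# yellow block top 4 corners scene
for p in[(657,68),(697,62),(711,97),(671,104)]:pass
cs=[onz(D,b(*p),.084)for p in[(201,124),(250,160),(322,120),(272,90)]]
for c in cs:print(c.round(4))
print("housing side")
for p in[(383,412),(112,228),(603,268),(338,106)]:print(onz(D,b(*p),.05).round(4))
print("housing scene")
for p in[(505,97),(680,48),(741,158),(549,223)]:print(onz(S,a(*p),.05).round(4))
print("cap",onz(S,a(170,133),.068))
im=cv2.imread("pics/side0.png");cv2.imwrite("pics/c.png",cv2.resize(im[270:400,230:450],None,fx=3.6,fy=3.6,interpolation=2))
im=cv2.imread("pics/scene0.png");cv2.imwrite("pics/d.png",cv2.resize(im[175:280,255:375],None,fx=5,fy=5,interpolation=2))
```

```text
pin [0.54901719 0.06687497 0.119     ] [0.54940356 0.06582263 0.119     ] (array([0.549299  , 0.0666116 , 0.11878792]), [np.float64(0.0004401329030664926), np.float64(0.00044013290306656487)])
[0.4871 0.1542 0.084 ]
[0.4992 0.1234 0.084 ]
[0.5355 0.1396 0.084 ]
[0.5222 0.1673 0.084 ]
housing side
[ 0.5124 -0.0048  0.05  ]
[0.4429 0.1415 0.05  ]
[0.6258 0.0467 0.05  ]
[0.5587 0.1913 0.05  ]
housing scene
[ 0.5138 -0.002   0.05  ]
[0.4463 0.146  0.05  ]
[0.5583 0.1986 0.05  ]
[0.6336 0.047  0.05  ]
cap [ 0.58854161 -0.27180056  0.068     ]
```

View pics/c.png

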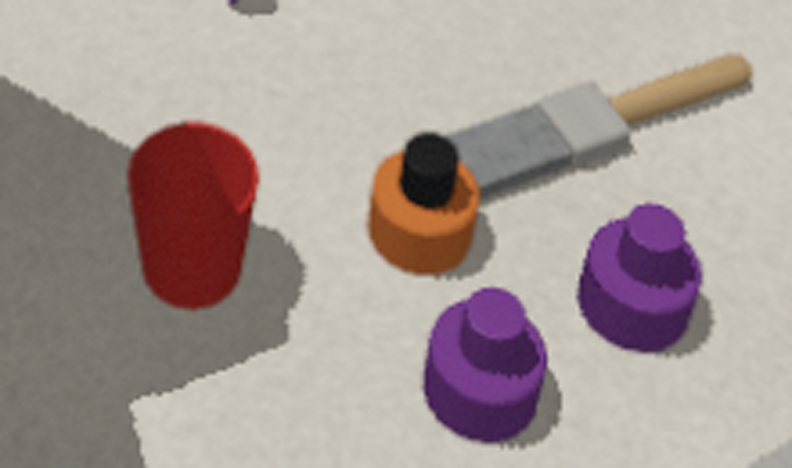

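View pics/d.png

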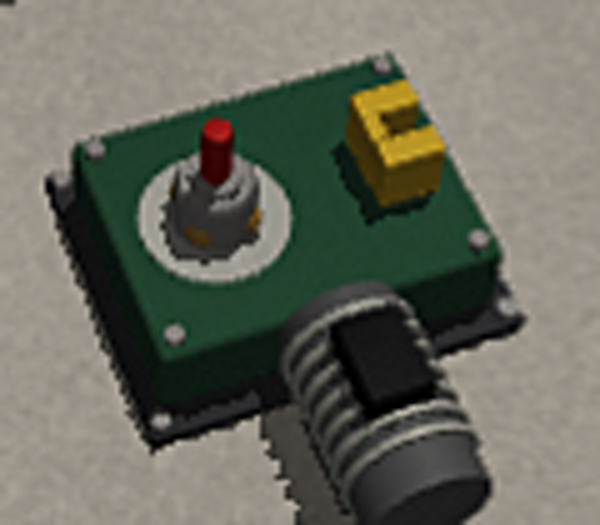

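```bash
cat >> h.py <<'E'
def plan(xyz,jaw=None):
    """shift (mm, tool axes) to TCP xyz; turn to bring jaw axis to world angle jaw (mod pi)"""
    s=r.sense();R=rotq(s["orientation"]);d=R.T@(np.array(xyz)-s["eef_pos"])*1000
    out=d.round(1).tolist()
    a=np.arctan2(R[1,2],R[0,2]);t=None
    if jaw is not None:
        t=(jaw-a+np.pi/2)%np.pi-np.pi/2
        t=-t  # tool x down
    print("tcp",s["eef_pos"].round(4),"toolx",R[:,0].round(3),"jaw",round(a,3),"q6",s["q"][5].round(2),"F",s["wrist_force"].round(1),"w",round(s["width"]*1000,1),"t",round(s["clock"],2))
    print("shift",out,"turn",t)
E
python3 - <<'E'
from h import *
S=cam("scene");D=cam("side")
k=(431/3.6+230-.4,152/3.6+270-.4);k2=(170/2.8+89.7,133/2.8+169.7)
print(onz(D,k,.068),tri([ray(D,k),ray(S,k2)]))
plan([.51,.08,.22],.44)
E
```

```text
[ 0.59280229 -0.27440464  0.068     ] (array([ 0.59090287, -0.27298251,  0.06865766]), [np.float64(0.002420362747455549), np.float64(0.0024203627474555264)])
tcp [ 0.1407 -0.5313  0.218 ] toolx [-0.     0.001 -1.   ] jaw -1.312 q6 -0.2 F [-0.8 -0.5  0.2] w 92.9 t 0.15
shift [-1.2, 513.4, -496.5] turn 1.3895695863536979
```

{"method": "arm_command", "body": {
  "moves": [-1,142,-138,-0.6,-1,142,-138,-0.6,-1,142,-138,-0.6,-1,142,-138,-0.6,-1,142,-138,-0.6]
}}

```text
clock: 0.57
eef_pos: [0.2435, -0.3585, 0.2189]
orientation: [0.663, 0.245, 0.664, -0.243]
wrist_force: [0.4, 0.9, -0.3]
width: 0.0931
```

```bash
python3 -c "
from h import *
plan([.51,.08,.22],.44)"
```

```text
tcp [ 0.2435 -0.3585  0.2189] toolx [ 0.     0.003 -1.   ] jaw -0.706 q6 -0.53 F [ 0.4  0.9 -0.3] w 93.1 t 0.57
shift [0.2, 506.6, -81.5] turn -1.145636333226804
```

{"method": "arm_command", "body": {
  "moves": [0,205,-33,-0.6,0,205,-33,-0.6,0,205,-33,-0.6,0,205,-33,-0.6,0,205,-33,-0.6],
  "claw": 45
}}

```text
clock: 0.98
eef_pos: [0.3505, -0.1811, 0.2195]
orientation: [0.706, 0.036, 0.706, -0.034]
wrist_force: [0.9, -0.6, -0.1]
width: 0.0641
```

```bash
python3 -c "
from h import *
plan([.51,.08,.22],.44)"
```

```text
tcp [ 0.3505 -0.1811  0.2195] toolx [ 0.     0.003 -1.   ] jaw -0.1 q6 -0.66 F [ 0.9 -0.6 -0.1] w 64.1 t 0.98
shift [0.3, 275.7, 132.6] turn -0.5399532014866315
```

{"method": "arm_command", "body": {
  "moves": [0,188,90,-0.54,0,188,90,-0.54,0,188,90,-0.54,0,188,90,-0.54,0,188,90,-0.54]
}}

```text
clock: 1.4
eef_pos: [0.4583, -0.0024, 0.2201]
orientation: [0.69, -0.156, 0.689, 0.158]
wrist_force: [0.9, -0.8, -0.4]
width: 0.0453
```

```bash
python3 -c "
from h import *
plan([.51,.08,.22],.44)"
```

```text
tcp [ 0.4583 -0.0024  0.2201] toolx [ 0.001  0.003 -1.   ] jaw 0.447 q6 -0.7 F [ 0.9 -0.8 -0.4] w 45.3 t 1.4
shift [0.3, 52.0, 82.3] turn 0.006814729032524447
```

{"method": "arm_command", "body": {
  "moves": [0,40,82,0,0,40,82,0,0,40,82,0,0,40,82,0]
}}

```text
clock: 1.73
eef_pos: [0.5159, 0.0714, 0.2195]
orientation: [0.689, -0.157, 0.689, 0.159]
wrist_force: [0.2, -0.7, -0.4]
width: 0.0448
```

```bash
python3 -c "
from h import *
import pickle
plan([.549,.0665,.22],.44)
s=r.sense();im=r.grab_frame('wrist');pickle.dump(s,open('w1.pkl','wb'));cv2.imwrite('pics/w1.png',im)
C=cam('wrist',s)
for X in([.549,.0665,.119],[.511,.148,.084]):print(proj(C,X))
"
```

```text
tcp [0.5159 0.0714 0.2195] toolx [-0.     0.003 -1.   ] jaw 0.451 q6 -0.53 F [ 0.2 -0.7 -0.4] w 44.8 t 1.73
shift [-0.5, -18.9, 27.7] turn 0.010905617030963377
[306.87628387 230.36272131]
[306.81565572 132.92019109]
```

View pics/w1.png

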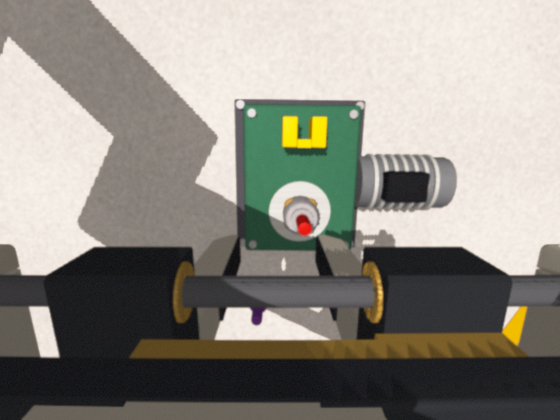

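The wrist view shows the pin top at about (305,229), the yellow U at (304,132) with its slot opening upward in the image, and the white ring at (300,210). The prediction is within 2 px.

Run:
```python
from h import *
import pickle
s=pickle.load(open('w1.pkl','rb'));C=cam('wrist',s);im=cv2.imread('pics/w1.png')
cv2.imwrite('pics/w1z.png',cv2.resize(im[90:260,220:380],None,fx=3.5,fy=3.5,interpolation=cv2.INTER_NEAREST))
b,m,l=blobs(im,(20,150,200),(34,255,255));print([x for x in b if x[1][1]<200])
b,m,l=blobs(im,(0,150,60),(6,255,255));print(b)
print('red',onz(C,b[0][1],.119) if b else '')
```

```text
[([282, 116, 45, 32, 1022], [304.0, 132.8])]
[([297, 215, 15, 21, 224], [303.5, 225.3])]
red [0.54385404 0.06955679 0.119     ]
```

View pics/w1z.png

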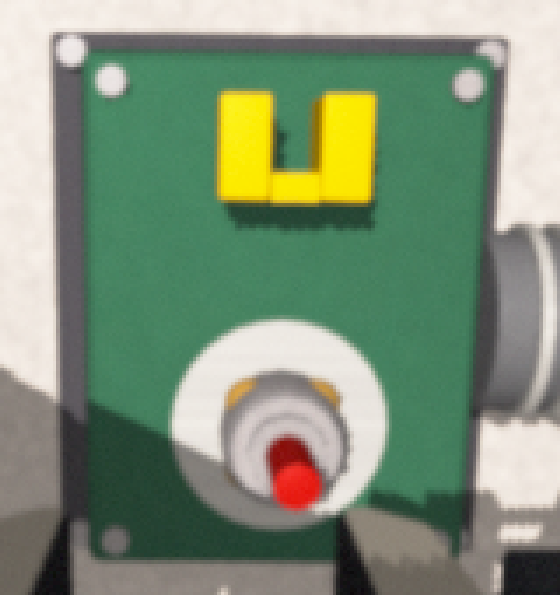

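Run:
```python
from h import *
import pickle
s=pickle.load(open('w1.pkl','rb'));C=cam('wrist',s)
f=lambda u,v:(u/3.5+220-.36,v/3.5+90-.36)
print('pin',onz(C,f(298,486),.119))
for p in[(218,91),(377,92),(375,202),(219,202),(272,172),(321,171),(272,91),(323,92)]:print(p,onz(C,f(*p),.084).round(4))
P=[onz(C,f(*p),.05) for p in[(86,50),(494,56),(472,560),(90,558)]]
for p in P:print('house',p.round(4))
print('ring',onz(C,f(280,424),.05))
c=sum(onz(C,f(*p),.084) for p in[(218,91),(377,92),(375,202),(219,202)])/4
st=onz(C,f(298,486),.119);d=c-st;print('block c',c,'yaw',np.arctan2(-d[0],d[1]),np.hypot(*d[:2]))
```

```text
pin [0.54637608 0.06728025 0.119     ]
(218, 91) [0.4816 0.152  0.084 ]
(377, 92) [0.5217 0.1712 0.084 ]
(375, 202) [0.5354 0.1443 0.084 ]
(219, 202) [0.4952 0.1248 0.084 ]
(272, 172) [0.5051 0.1388 0.084 ]
(321, 171) [0.5175 0.1452 0.084 ]
(272, 91) [0.4952 0.1586 0.084 ]
(323, 92) [0.5081 0.1646 0.084 ]
house [0.4391 0.1476 0.05  ]
house [0.5533 0.2011 0.05  ]
house [0.6284 0.0533 0.05  ]
house [ 0.509  -0.0036  0.05  ]
ring [0.54654402 0.06759774 0.05      ]
block c [0.5084923  0.14804232 0.084     ] yaw 0.43860611611591516 0.08920589863958232
```

```bash
python3 -c "
from h import *
plan([.5475,.067,.13],.438)"
```

```text
tcp [0.5148 0.0698 0.2195] toolx [-0.001  0.002 -1.   ] jaw 0.45 q6 -0.53 F [-0.3  0.  -0.9] w 44.9 t 1.78
shift [89.5, -17.0, 28.2] turn 0.011679238200025921
```

{"method": "arm_command", "body": {
  "moves": [0,-17,28,0.012,40,-17,28,0.012,80,-17,28,0.012,89,-17,28,0.012,89,-17,28,0.012]
}}

```text
clock: 2.2
eef_pos: [0.5437, 0.0656, 0.1275]
orientation: [0.687, -0.151, 0.693, 0.154]
wrist_force: [-0.6, 0.1, 0.4]
width: 0.0449
```

```bash
python3 -c "
from h import *
import pickle
plan([.5475,.067,.088],.438)
s=r.sense();im=r.grab_frame('wrist');pickle.dump(s,open('w2.pkl','wb'));cv2.imwrite('pics/w2.png',im)
cv2.imwrite('pics/s2.png',cv2.resize(r.grab_frame('side')[120:270,190:340],None,fx=4,fy=4))
"
```

```text
tcp [0.5437 0.0656 0.1275] toolx [-0.009  0.003 -1.   ] jaw 0.436 q6 -0.52 F [-0.6  0.1  0.4] w 44.9 t 2.2
shift [39.5, -0.6, 4.3] turn -0.002123068926588978
```

View pics/w2.png

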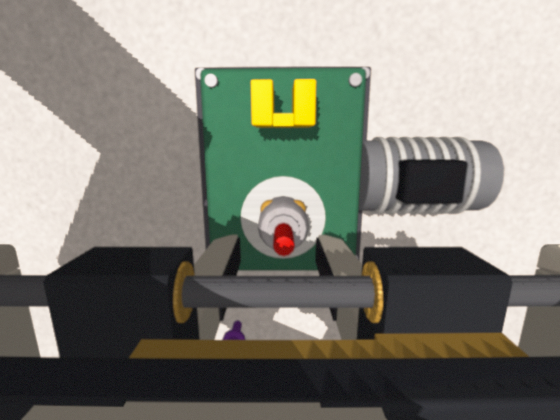

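View pics/s2.png

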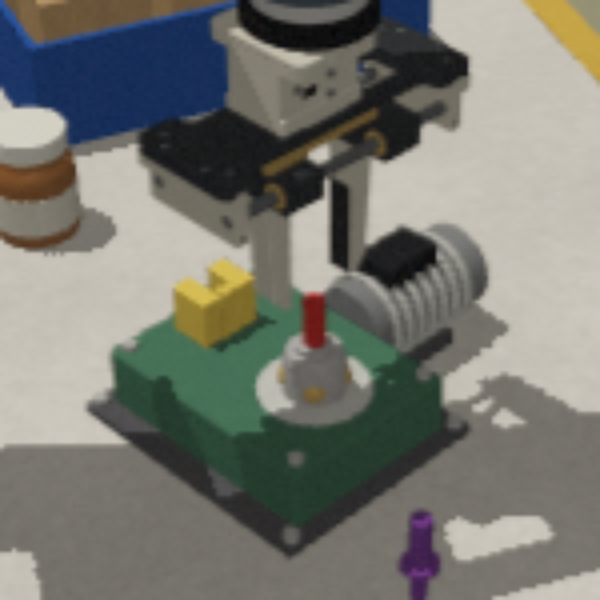

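Run:
```python
from h import *
import pickle
s=pickle.load(open('w2.pkl','rb'));C=cam('wrist',s);im=cv2.imread('pics/w2.png')
cv2.imwrite('pics/w2z.png',cv2.resize(im[60:270,190:380],None,fx=2.8,fy=2.8,interpolation=2))
P=[onz(C,p,.119) for p in[(284.5,244),(284.5,240)]];R=rotq(s['orientation'])
for p in P:print(p,(R.T@(p-s['eef_pos'])*1000).round(1))
print(onz(C,(283.5,216),.05))
plan([.547,.067,.088],.438)
```

```text
[0.54675671 0.06867348 0.119     ] [8.5 1.4 4.1]
[0.54562833 0.07106067 0.119     ] [8.5 4.1 4.1]
[0.54696366 0.06883457 0.05      ]
tcp [0.5474 0.0659 0.1317] toolx [-0.001  0.002 -1.   ] jaw 0.436 q6 -0.52 F [ 0.  -0.1 -0.1] w 45.2 t 2.3
shift [43.8, 1.1, 0.1] turn -0.0015984002115696505
```

View pics/w2z.png

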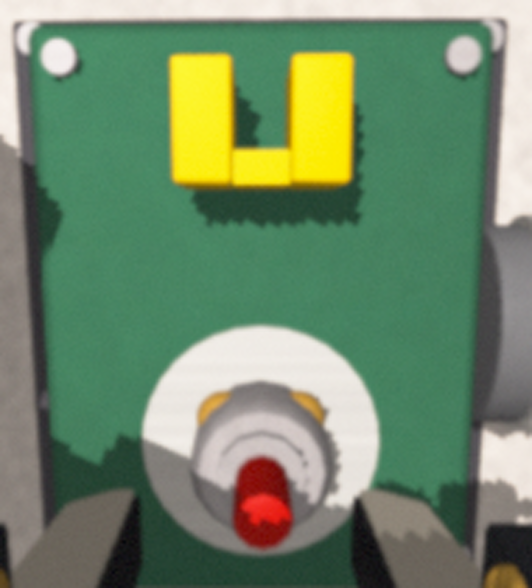

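{"method": "arm_command", "body": {
  "moves": [15,1,0,0,30,1,0,0,43,1,0,0,43,1,0,0,43,1,0,0]
}}

```text
clock: 2.72
eef_pos: [0.5478, 0.0665, 0.0907]
orientation: [0.691, -0.152, 0.69, 0.153]
wrist_force: [-0.7, 0.0, 1.1]
width: 0.0447
```

```bash
python3 -c "
from h import *
import pickle
plan([.547,.0675,.088],.438)
"
```

```text
tcp [0.5478 0.0665 0.0907] toolx [ 0.002  0.002 -1.   ] jaw 0.436 q6 -0.52 F [-0.7  0.   1.1] w 44.7 t 2.72
shift [2.7, 1.2, -0.3] turn -0.0018894320949023324
```

Close on the pin.

{"method": "arm_command", "body": {
  "moves": [1,1,0,0,1,1,0,0,1,1,0,0,1,1,0,0,1,1,0,0],
  "claw": 5
}}

```text
clock: 3.13
eef_pos: [0.5476, 0.0674, 0.0902]
orientation: [0.691, -0.153, 0.689, 0.153]
wrist_force: [0.5, -1.0, -0.2]
width: 0.016
```

{"method": "arm_command", "body": {
  "moves": [0,0,0,0,0,0,0,0,0,0,0,0,0,0,0,0,0,0,0,0]
}}

```text
clock: 3.55
eef_pos: [0.5476, 0.0675, 0.0901]
orientation: [0.691, -0.153, 0.689, 0.153]
wrist_force: [-0.4, -0.3, 0.6]
width: 0.0132
```

```bash
python3 -c "
from h import *
import pickle
plan([.547,.0675,.13],.438)
s=r.sense();im=r.grab_frame('wrist');pickle.dump(s,open('w3.pkl','wb'));cv2.imwrite('pics/w3.png',im)
"
```

```text
tcp [0.5476 0.0675 0.0901] toolx [ 0.002  0.002 -1.   ] jaw 0.436 q6 -0.52 F [-0.4 -0.3  0.6] w 13.2 t 3.55
shift [-39.9, 0.3, -0.4] turn -0.0017861784087540578
```

View pics/w3.png

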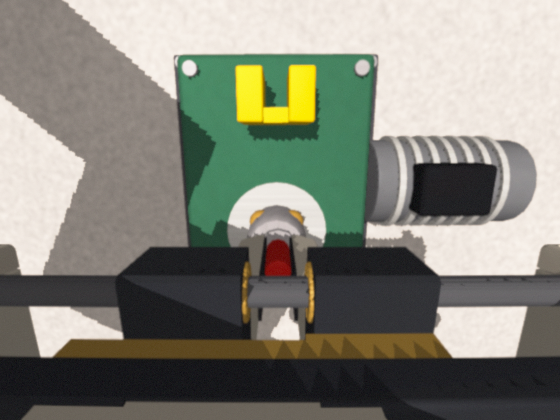

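The pin is gripped: width is 13–14 mm, the red grip sits between the pads at (278,260), and the slot is straight ahead at x≈276.

{"method": "arm_command", "body": {
  "moves": [-10,0,0,0,-20,0,0,0,-30,0,0,0,-41,0,0,0,-41,0,0,0]
}}

```text
clock: 4.02
eef_pos: [0.5494, 0.0673, 0.1345]
orientation: [0.693, -0.153, 0.688, 0.153]
wrist_force: [0.3, 0.3, 0.6]
width: 0.0135
```

```bash
python3 -c "
from h import *
import pickle
y=.438
plan([.547-.09*np.sin(y),.0675+.09*np.cos(y),.13],.438)
s=r.sense();im=r.grab_frame('wrist');pickle.dump(s,open('w4.pkl','wb'));cv2.imwrite('pics/w4.png',im)
cv2.imwrite('pics/s4.png',cv2.resize(r.grab_frame('side')[120:270,190:340],None,fx=4,fy=4))
"
```

```text
tcp [0.5494 0.0673 0.1345] toolx [ 0.008  0.001 -1.   ] jaw 0.436 q6 -0.52 F [0.3 0.3 0.6] w 13.5 t 4.02
shift [4.3, 91.2, -2.3] turn -0.0016808008195816626
```

View pics/s4.png

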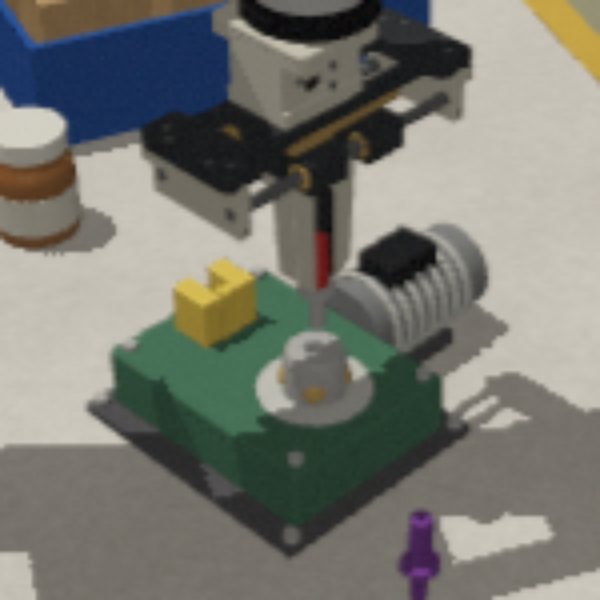

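View pics/w4.png

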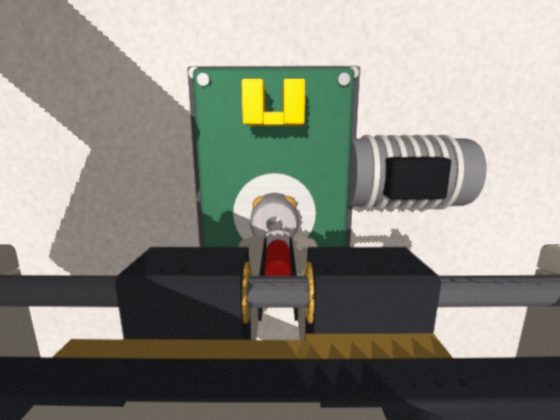

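The pin is out of the bore. The side view shows the stud bare and the shank clear above it.

```bash
python3 -c "
from h import *
y=.437
plan([.5476-.091*np.sin(y),.0675+.091*np.cos(y),.132],.437)
"
```

```text
tcp [0.5481 0.0674 0.1322] toolx [ 0.005  0.002 -1.   ] jaw 0.436 q6 -0.52 F [-0.3  0.7 -0.9] w 13.3 t 4.12
shift [0.2, 91.3, -0.5] turn -0.0007620687310438967
```

{"method": "arm_command", "body": {
  "moves": [0,30,0,0,0,60,0,0,0,91,0,0,0,91,0,0,0,91,0,0]
}}

```text
clock: 4.53
eef_pos: [0.5086, 0.151, 0.1318]
orientation: [0.691, -0.154, 0.689, 0.154]
wrist_force: [0.0, -0.2, -0.1]
width: 0.0134
```

{"method": "arm_command", "body": {
  "moves": [0,0,0,0,0,0,0,0]
}}

```text
clock: 4.7
eef_pos: [0.5088, 0.1504, 0.1315]
orientation: [0.691, -0.154, 0.689, 0.154]
wrist_force: [1.0, 0.9, -1.1]
width: 0.0135
```

```bash
python3 -c "
from h import *
import pickle
y=.437
plan([.5476-.091*np.sin(y),.0675+.091*np.cos(y),.0935],.437)
s=r.sense();cv2.imwrite('pics/w5.png',r.grab_frame('wrist'))
cv2.imwrite('pics/s5.png',cv2.resize(r.grab_frame('side')[120:270,190:340],None,fx=4,fy=4))
cv2.imwrite('pics/c5.png',cv2.resize(r.grab_frame('scene')[120:270,240:390],None,fx=4,fy=4))
"
```

```text
tcp [0.5088 0.1504 0.1315] toolx [ 0.003  0.001 -1.   ] jaw 0.439 q6 -0.36 F [ 1.   0.9 -1.1] w 13.5 t 4.7
shift [38.0, -0.5, -0.0] turn 0.0017827253456270675
```

View pics/s5.png

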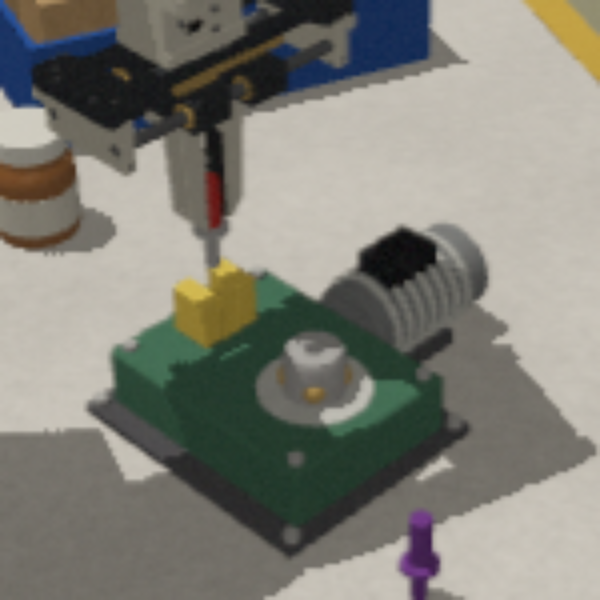

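View pics/c5.png

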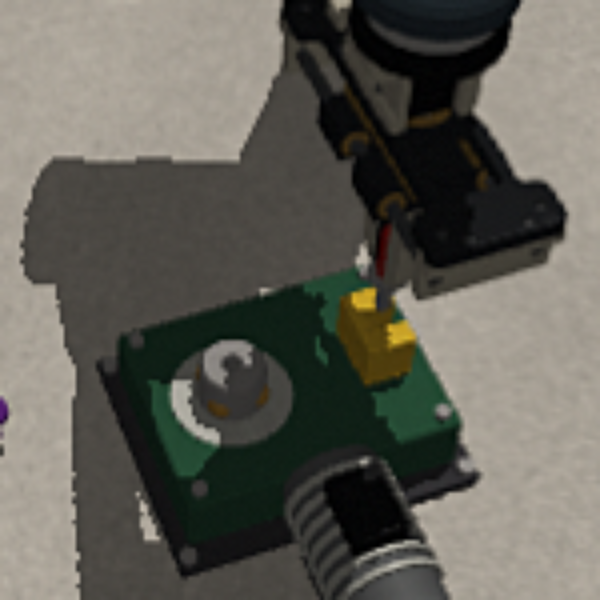

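View pics/w5.png

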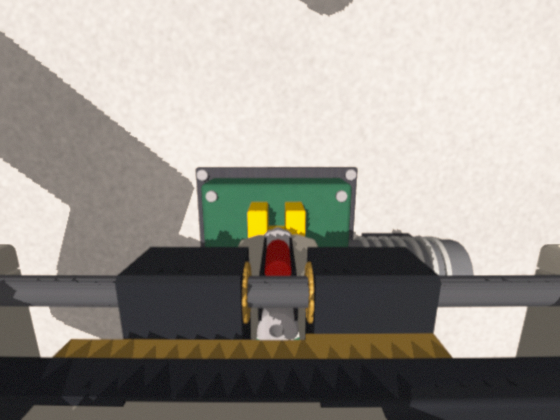

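The side, scene and wrist views all show the shank over the slot, with the slot middle and the pin both at column 277 in the wrist view. Lower it now.

{"method": "arm_command", "body": {
  "moves": [8,-0.5,0,0,16,-0.5,0,0,24,-0.5,0,0,30,-0.5,0,0,30,-0.5,0,0]
}}

```text
clock: 5.27
eef_pos: [0.508, 0.1495, 0.0995]
orientation: [0.69, -0.153, 0.69, 0.154]
wrist_force: [-0.1, 0.5, 0.2]
width: 0.0135
```

```bash
python3 -c "
from h import *
y=.437
plan([.5476-.091*np.sin(y),.0675+.091*np.cos(y),.0935],.437)
"
```

```text
tcp [0.508  0.1495 0.0995] toolx [-0.     0.001 -1.   ] jaw 0.438 q6 -0.36 F [-0.1  0.5  0.2] w 13.5 t 5.27
shift [6.0, -0.1, 1.2] turn 0.0006956930618808865
```

{"method": "arm_command", "body": {
  "moves": [4,0,0,0,6,0,0,0,6,0,0,0,6,0,0,0,6,0,0,0]
}}

```text
clock: 5.68
eef_pos: [0.5081, 0.1495, 0.0936]
orientation: [0.69, -0.153, 0.69, 0.154]
wrist_force: [-0.5, 0.7, -0.9]
width: 0.0134
```

```bash
python3 -c "
from h import *
plan([.509,.15,.0935],.437)
cv2.imwrite('pics/s6.png',cv2.resize(r.grab_frame('side')[120:270,190:340],None,fx=4,fy=4))
"
```

```text
tcp [0.5081 0.1495 0.0936] toolx [ 0.     0.001 -1.   ] jaw 0.438 q6 -0.36 F [-0.5  0.7 -0.9] w 13.4 t 5.68
shift [0.1, 0.1, 1.0] turn 0.0007327070912843681
```

View pics/s6.png

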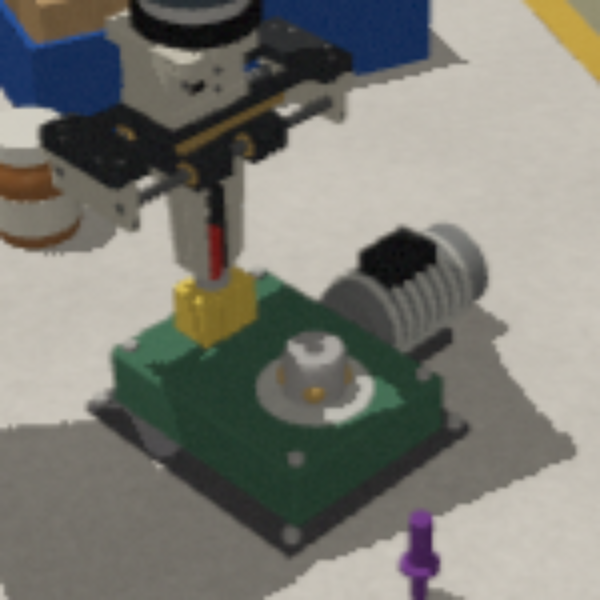

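The pin is in the slot with its collar at the block top. Open to release.

{"method": "arm_command", "body": {
  "moves": [0.5,0,0,0,0.5,0,0,0,0.5,0,0,0,0.5,0,0,0,0.5,0,0,0],
  "claw": 45
}}

```text
clock: 6.15
eef_pos: [0.5081, 0.1495, 0.0932]
orientation: [0.69, -0.153, 0.69, 0.154]
wrist_force: [-0.0, -0.5, -0.5]
width: 0.0418
```

{"method": "arm_command", "body": {
  "moves": [-30,0,0,0,-70,0,0,0,-110,0,0,0,-130,0,0,0,-130,0,0,0]
}}

```text
clock: 6.57
eef_pos: [0.5112, 0.1497, 0.229]
orientation: [0.694, -0.154, 0.686, 0.153]
wrist_force: [-0.6, 0.1, 0.4]
width: 0.0449
```

```bash
python3 -c "
from h import *
import pickle
plan([.5908,-.273,.22],.44)
s=r.sense();pickle.dump(s,open('w7.pkl','wb'));cv2.imwrite('pics/w7.png',r.grab_frame('wrist'))
cv2.imwrite('pics/s7.png',cv2.resize(r.grab_frame('side')[120:270,190:340],None,fx=4,fy=4))
"
```

```text
tcp [0.5112 0.1497 0.229 ] toolx [ 0.011  0.002 -1.   ] jaw 0.438 q6 -0.36 F [-0.6  0.1  0.4] w 44.9 t 6.57
shift [9.1, -416.6, -107.2] turn -0.0020989563938176303
```

View pics/s7.png

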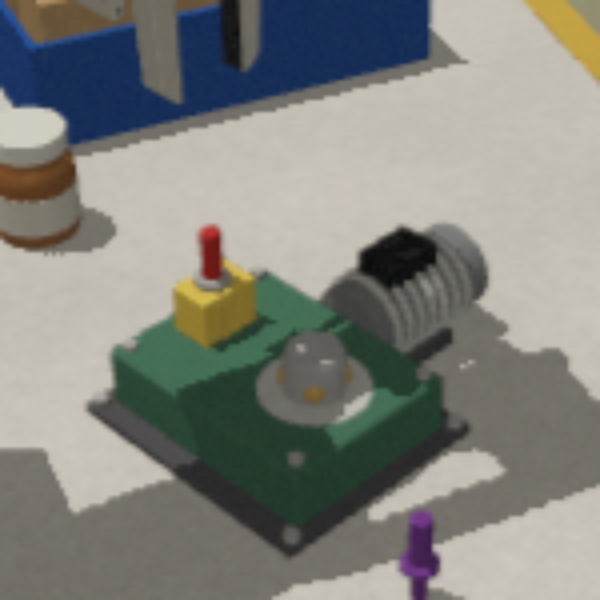

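View pics/w7.png

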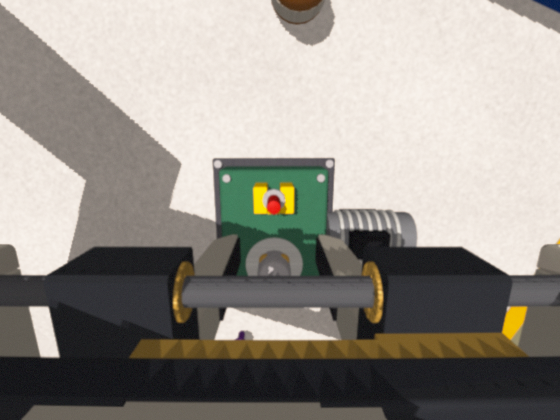

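The pin hangs upright in the block, released. The side view shows it at (210,255) with the collar on the block. Now to the cap.

{"method": "arm_command", "body": {
  "moves": [5,-205,-53,0,5,-205,-53,0,5,-205,-53,0,5,-205,-53,0,5,-205,-53,0]
}}

```text
clock: 7.08
eef_pos: [0.5454, -0.0566, 0.2162]
orientation: [0.69, -0.153, 0.691, 0.155]
wrist_force: [0.9, 0.0, 0.1]
width: 0.0451
```

{"method": "arm_command", "body": {
  "moves": [0,-195,-53,0,0,-195,-53,0,0,-195,-53,0,0,-195,-53,0,0,-195,-53,0]
}}

```text
clock: 7.5
eef_pos: [0.5791, -0.2579, 0.2127]
orientation: [0.689, -0.151, 0.692, 0.155]
wrist_force: [-0.7, 0.4, 0.4]
width: 0.0447
```

{"method": "arm_command", "body": {
  "moves": [0,0,0,0,0,0,0,0]
}}

```text
clock: 7.67
eef_pos: [0.5775, -0.2596, 0.2088]
orientation: [0.688, -0.149, 0.694, 0.156]
wrist_force: [-0.6, 0.8, -0.4]
width: 0.0448
```

```bash
python3 -c "
from h import *
import pickle
plan([.5908,-.273,.22],.44)
s=r.sense();pickle.dump(s,open('w8.pkl','wb'));cv2.imwrite('pics/w8.png',r.grab_frame('wrist'))
print(proj(cam('wrist',s),[.5908,-.273,.068]))
"
```

```text
tcp [ 0.5775 -0.2596  0.2088] toolx [-0.011  0.008 -1.   ] jaw 0.434 q6 -1.03 F [-0.6  0.8 -0.4] w 44.8 t 7.67
shift [-11.4, -17.6, 6.4] turn -0.006399412216947731
[284.54553221 219.16994882]
```

View pics/w8.png

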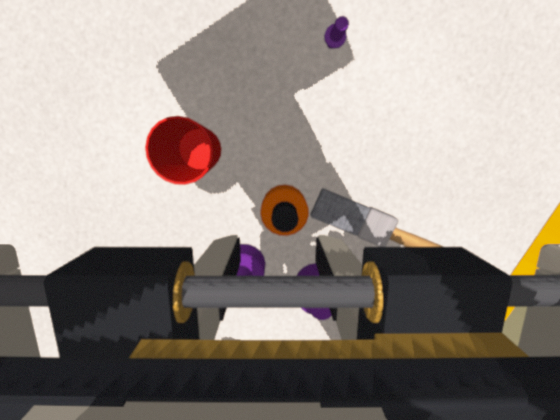

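The wrist view shows the orange cap with its black knob top at about (285,217). The brush is to its right and the purple look-alikes are below it.

Run:
```python
from h import *
import pickle
s=pickle.load(open('w8.pkl','rb'));C=cam('wrist',s);im=cv2.imread('pics/w8.png')
h=cv2.cvtColor(im[175:240,255:315],cv2.COLOR_BGR2HSV)
m=cv2.inRange(im[175:240,255:315],(0,0,0),(45,45,45))
n,l,st,ce=cv2.connectedComponentsWithStats(m)
for i in range(1,n):
    if st[i][4]>50: print(st[i],ce[i]+[255,175])
cv2.imwrite('pics/w8z.png',cv2.resize(im[170:245,245:325],None,fx=7,fy=7,interpolation=2))
plan([.5908,-.273,.10],.44)
```

```text
[ 17  27  26  29 572] [284.34615385 216.53496503]
tcp [ 0.5777 -0.2578  0.2096] toolx [-0.01   0.008 -1.   ] jaw 0.435 q6 -1.03 F [0.3 0.6 0.1] w 45.0 t 7.72
shift [109.3, -20.6, 6.1] turn -0.0046197543032318045
```

View pics/w8z.png

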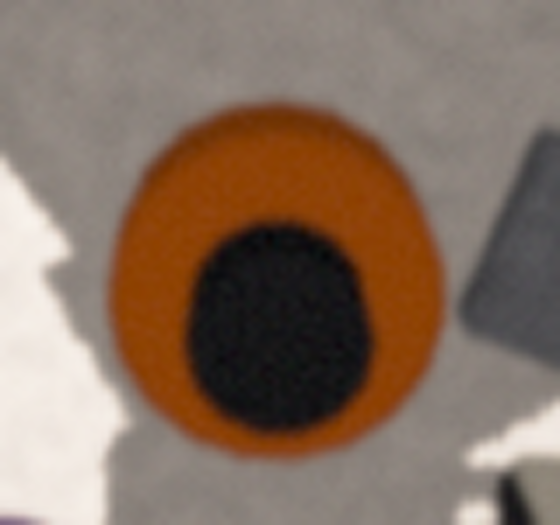

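{"method": "arm_command", "body": {
  "moves": [20,-20,6,0,55,-20,6,0,90,-20,6,0,115,-20,6,0,125,-20,6,0],
  "claw": 58
}}

```text
clock: 8.13
eef_pos: [0.5875, -0.2682, 0.0792]
orientation: [0.685, -0.147, 0.695, 0.159]
wrist_force: [0.4, 1.0, -0.0]
width: 0.0581
```

{"method": "arm_command", "body": {
  "moves": [0,0,0,0]
}}

```text
clock: 8.22
eef_pos: [0.5862, -0.2658, 0.0769]
orientation: [0.684, -0.147, 0.696, 0.161]
wrist_force: [-0.4, -0.6, -0.1]
width: 0.0581
```

```bash
python3 -c "
from h import *
import pickle
plan([.5908,-.273,.041],.44)
s=r.sense();pickle.dump(s,open('w9.pkl','wb'));cv2.imwrite('pics/w9.png',r.grab_frame('wrist'))
print(proj(cam('wrist',s),[.5908,-.273,.068]))
cv2.imwrite('pics/s9.png',cv2.resize(r.grab_frame('side')[230:400,250:450],None,fx=3,fy=3))
"
```

```text
tcp [ 0.5862 -0.2658  0.0769] toolx [-0.021  0.016 -1.   ] jaw 0.439 q6 -1.04 F [-0.4 -0.6 -0.1] w 58.1 t 8.22
shift [35.6, -9.3, 1.5] turn -0.0011003277786234555
[279.82292406 258.95920818]
```

View pics/w9.png

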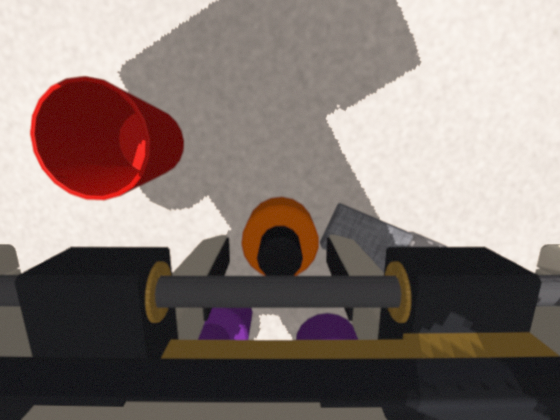

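View pics/s9.png

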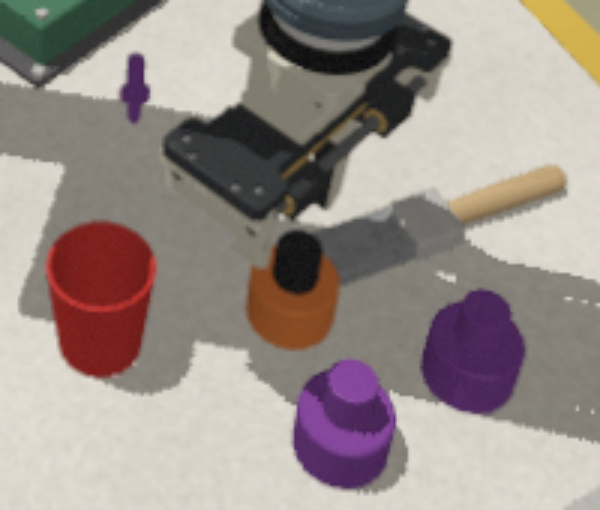

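```bash
python3 -c "
from h import *
plan([.5908,-.273,.041],.44)
print(r.sense()['qvel'].round(3))
"
```

```text
tcp [ 0.5873 -0.2665  0.0792] toolx [-0.018  0.015 -1.   ] jaw 0.439 q6 -1.04 F [ 0.   0.1 -0. ] w 58.3 t 8.32
shift [38.0, -8.2, 0.8] turn -0.0010726701015733031
[-0.008 -0.026 -0.045 -0.005 -0.    -0.001]
```

The tool has picked up about 0.023 rad of radial tilt from transients. A quick lift tilts it the other way, so I'll use one to level it.

{"method": "arm_command", "body": {
  "moves": [-40,-8,1,0,-60,-8,1,0]
}}

```text
clock: 8.48
eef_pos: [0.5944, -0.2749, 0.1433]
orientation: [0.686, -0.149, 0.694, 0.159]
wrist_force: [0.5, -0.6, 0.7]
width: 0.0579
```

```bash
python3 -c "
from h import *
plan([.5908,-.273,.041],.44)
print(r.sense()['qvel'].round(3))
"
```

```text
tcp [ 0.5944 -0.2749  0.1433] toolx [-0.015  0.012 -1.   ] jaw 0.44 q6 -1.04 F [ 0.5 -0.6  0.7] w 57.9 t 8.48
shift [102.4, 1.5, -1.6] turn -0.00040523656122415375
[ 0.001 -0.21  -0.311  0.004  0.446  0.006]
```

{"method": "arm_command", "body": {
  "moves": [-40,0,0,0,-60,0,0,0,-60,0,0,0]
}}

```text
clock: 8.73
eef_pos: [0.599, -0.2775, 0.2134]
orientation: [0.69, -0.153, 0.69, 0.156]
wrist_force: [1.0, -0.5, 0.5]
width: 0.0578
```

```bash
python3 -c "
from h import *
plan([.5908,-.273,.041],.44)
print(r.sense()['qvel'].round(3))
"
```

```text
tcp [ 0.599  -0.2775  0.2134] toolx [-0.001  0.003 -1.   ] jaw 0.44 q6 -1.04 F [ 1.  -0.5  0.5] w 57.8 t 8.73
shift [172.4, 6.9, -5.5] turn 0.0002689309437462484
[-0.001  0.04   0.09  -0.001 -0.072  0.002]
```

Level again. I'll descend gently and let it settle before each new call.

{"method": "arm_command", "body": {
  "moves": [20,7,-5,0,50,7,-5,0,80,7,-5,0,105,7,-5,0,125,7,-5,0]
}}

```text
clock: 9.15
eef_pos: [0.5913, -0.2723, 0.0881]
orientation: [0.69, -0.154, 0.69, 0.156]
wrist_force: [0.7, 0.4, 0.1]
width: 0.0581
```

```bash
python3 -c "
from h import *
for i in range(5): r.grab_frame('wrist')
plan([.5908,-.273,.041],.44)
print(r.sense()['qvel'].round(3))
"
```

```text
tcp [ 0.5925 -0.2734  0.0907] toolx [ 0.001  0.001 -1.   ] jaw 0.441 q6 -1.05 F [-0.4 -1.1  0.8] w 58.0 t 9.4
shift [49.7, 1.1, -1.5] turn 0.0005487236503349813
[-0.001 -0.011 -0.011  0.001 -0.005 -0.001]
```

{"method": "arm_command", "body": {
  "moves": [10,1,-1.5,0,22,1,-1.5,0,34,1,-1.5,0,44,1,-1.5,0,49,1,-1.5,0]
}}

```text
clock: 9.82
eef_pos: [0.5896, -0.2723, 0.0393]
orientation: [0.69, -0.153, 0.69, 0.156]
wrist_force: [0.3, 0.2, -1.1]
width: 0.0579
```

```bash
python3 -c "
from h import *
cv2.imwrite('pics/w10.png',r.grab_frame('wrist'))
for i in range(3): r.grab_frame('wrist')
cv2.imwrite('pics/s10.png',cv2.resize(r.grab_frame('side')[230:400,250:450],None,fx=3,fy=3))
plan([.5908,-.273,.041],.44)
"
```

```text
tcp [ 0.5911 -0.2733  0.0419] toolx [ 0.002  0.001 -1.   ] jaw 0.441 q6 -1.05 F [-0.3 -0.  -0.2] w 57.8 t 10.07
shift [0.9, 0.4, -0.2] turn 0.0005205986010679009
```

View pics/s10.png

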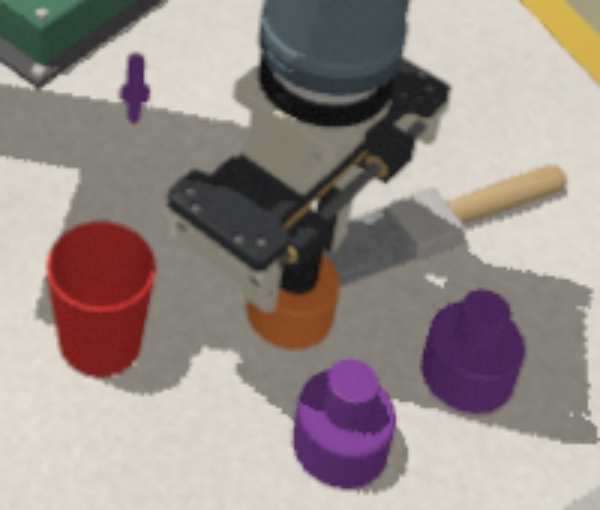

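View pics/w10.png

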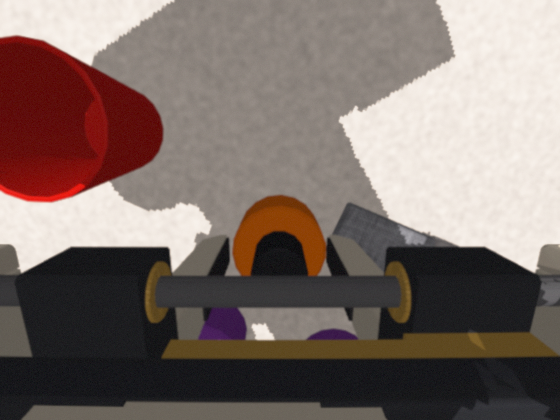

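The knob is centred between the fingers at column 279. Close.

{"method": "arm_command", "body": {
  "moves": [0.5,0,0,0,0.5,0,0,0,0.5,0,0,0,0.5,0,0,0,0.5,0,0,0],
  "claw": 20
}}

```text
clock: 10.48
eef_pos: [0.5912, -0.2733, 0.0417]
orientation: [0.691, -0.154, 0.689, 0.155]
wrist_force: [1.7, 1.1, -0.5]
width: 0.0296
```

```bash
python3 -c "
from h import *
for i in range(4):im=r.grab_frame('wrist')
cv2.imwrite('pics/w11.png',im)
plan([.5908,-.273,.16],.44)
"
```

```text
tcp [ 0.5912 -0.2734  0.0416] toolx [ 0.002  0.001 -1.   ] jaw 0.44 q6 -1.05 F [-0.5 -0.2  0.7] w 29.3 t 10.68
shift [-118.4, 0.5, 0.1] turn 0.00047695424893801075
```

View pics/w11.png

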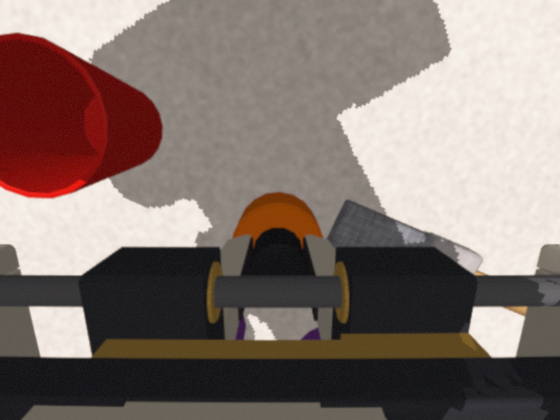

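{"method": "arm_command", "body": {
  "moves": [-15,0,0,0,-45,0,0,0,-80,0,0,0,-110,0,0,0,-125,0,0,0]
}}

```text
clock: 11.1
eef_pos: [0.5923, -0.2743, 0.1709]
orientation: [0.692, -0.156, 0.688, 0.153]
wrist_force: [0.4, -1.2, -0.5]
width: 0.0297
```

```bash
python3 -c "
from h import *
for i in range(5):im=r.grab_frame('wrist')
cv2.imwrite('pics/w12.png',im)
cv2.imwrite('pics/s12.png',cv2.resize(r.grab_frame('side')[200:400,230:450],None,fx=3,fy=3))
plan([.5476,.0675,.165],.44)
"
```

```text
tcp [ 0.5897 -0.2727  0.1642] toolx [-0.001  0.003 -1.   ] jaw 0.44 q6 -1.05 F [-0.2 -0.6 -0.9] w 29.8 t 11.4
shift [0.3, 325.7, 106.9] turn 0.0004735921047887004
```

View pics/s12.png

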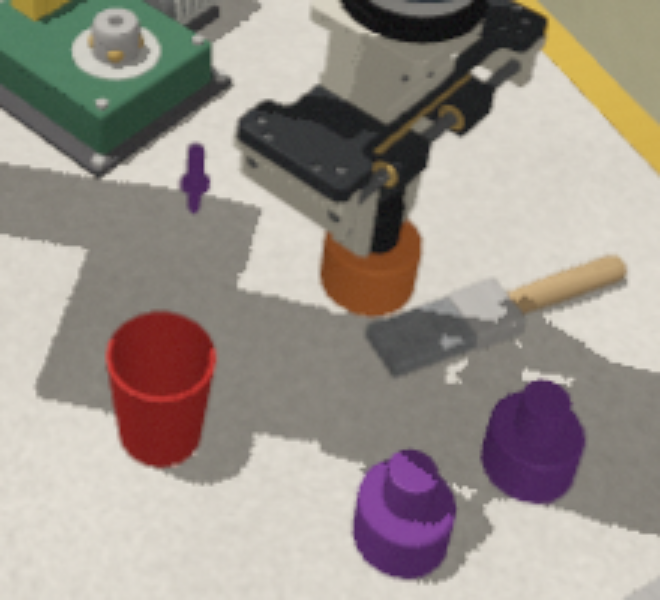

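View pics/w12.png

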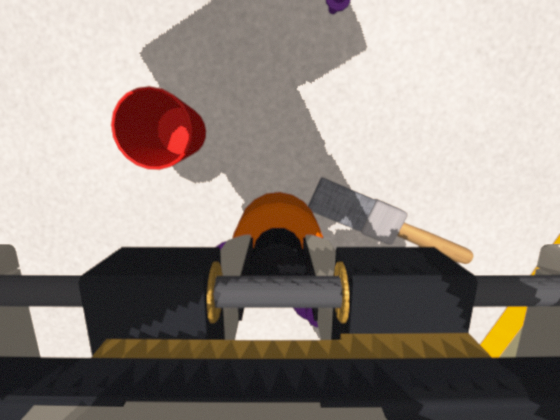

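The cap is held upright, clear of everything. Carry it to the stud.

{"method": "arm_command", "body": {
  "moves": [0,15,5,0,0,50,16,0,0,88,29,0,0,126,41,0,0,155,51,0]
}}

```text
clock: 11.82
eef_pos: [0.5677, -0.1077, 0.1624]
orientation: [0.688, -0.152, 0.692, 0.157]
wrist_force: [-0.1, -0.2, -0.9]
width: 0.0297
```

```bash
python3 -c "
from h import *
for i in range(4):im=r.grab_frame('wrist')
plan([.5476,.0675,.165],.44)
"
```

```text
tcp [ 0.5691 -0.1097  0.1633] toolx [-0.004  0.004 -1.   ] jaw 0.443 q6 -0.83 F [-0.1  0.8 -1.3] w 29.4 t 12.02
shift [-1.0, 169.3, 56.5] turn 0.002593866203651096
```

{"method": "arm_command", "body": {
  "moves": [0,35,12,0.002,0,75,25,0.002,0,115,38,0.002,0,150,50,0.002,0,169,56.5,0.002]
}}

```text
clock: 12.43
eef_pos: [0.5469, 0.0695, 0.163]
orientation: [0.688, -0.152, 0.692, 0.157]
wrist_force: [-0.0, -0.6, -0.7]
width: 0.0294
```

```bash
python3 -c "
from h import *
for i in range(4):im=r.grab_frame('wrist')
plan([.5476,.0675,.13],.44)
import pickle;pickle.dump(r.sense(),open('w13.pkl','wb'))
cv2.imwrite('pics/w13.png',r.grab_frame('wrist'))
cv2.imwrite('pics/s13f.png',r.grab_frame('side'));cv2.imwrite('pics/c13f.png',r.grab_frame('scene'))
cv2.imwrite('pics/s13.png',cv2.resize(cv2.imread('pics/s13f.png')[140:260,200:320],None,fx=5,fy=5,interpolation=2))
cv2.imwrite('pics/c13.png',cv2.resize(cv2.imread('pics/c13f.png')[140:260,240:360],None,fx=5,fy=5,interpolation=2))
"
```

```text
tcp [0.548  0.0663 0.1633] toolx [-0.005  0.003 -1.   ] jaw 0.441 q6 -0.53 F [-0.5  0.1 -1.2] w 29.3 t 12.63
shift [33.3, 1.2, 0.2] turn 0.0009019686257976112
```

View pics/s13.png

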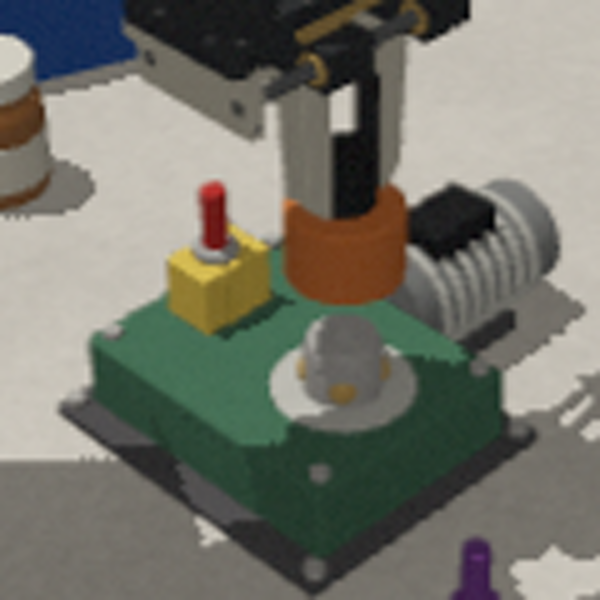

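View pics/c13.png

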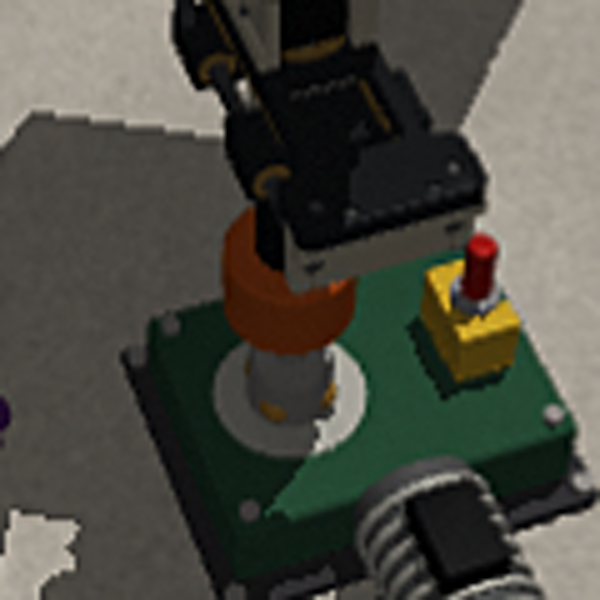

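View pics/w13.png

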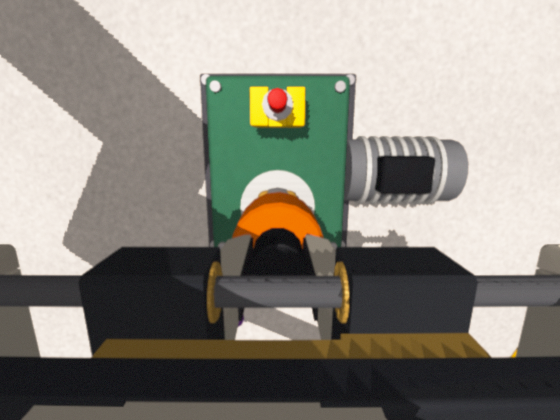

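Run:
```python
from h import *
for n,off in(("side",(200,140)),("scene",(240,140))):
    C=cam(n)
    for X in([.548,.0663,.14],[.548,.0663,.05],[.548,.0663,.081],[.558,.0663,.05],[.548,.0763,.05]):
        print(n,X,((proj(C,X)-off+.4)*5).round(1))
```

```text
side [0.548, 0.0663, 0.14] [338.9 235.7]
side [0.548, 0.0663, 0.05] [340.7 384.1]
side [0.548, 0.0663, 0.081] [340.1 334.7]
side [0.558, 0.0663, 0.05] [359.9 379.6]
side [0.548, 0.0763, 0.05] [334.  371.9]
scene [0.548, 0.0663, 0.14] [293.3 274.5]
scene [0.548, 0.0663, 0.05] [289. 393.]
scene [0.548, 0.0663, 0.081] [290.4 354.4]
scene [0.558, 0.0663, 0.05] [287.4 410.7]
scene [0.548, 0.0763, 0.05] [310.4 394.6]
```

Run:
```python
from h import *
a=cv2.resize(cv2.imread('pics/s13f.png')[170:230,245:295],None,fx=8,fy=8,interpolation=cv2.INTER_NEAREST)
b=cv2.resize(cv2.imread('pics/c13f.png')[178:238,278:328],None,fx=8,fy=8,interpolation=cv2.INTER_NEAREST)
b=cv2.convertScaleAbs(b,alpha=1.8)
cv2.imwrite('pics/z13.png',np.hstack([a,b])[:, :800])
for n,ro in(('s13f',(185,198)),('c13f',(186,206))):
    im=cv2.imread(f'pics/{n}.png');h=cv2.cvtColor(im,cv2.COLOR_BGR2HSV)
    m=cv2.inRange(h,(5,160,50),(16,255,255))
    for row in range(*ro,2):
        c=np.where(m[row,250:330])[0]+250;print(n,row,c.min(),c.max(),(c.min()+c.max())/2)
```

```text
s13f 185 257 281 269.0
s13f 187 257 281 269.0
s13f 189 257 280 268.5
s13f 191 257 280 268.5
s13f 193 257 280 268.5
s13f 195 258 279 268.5
s13f 197 259 278 268.5
c13f 186 285 290 287.5
c13f 188 285 290 287.5
c13f 190 285 290 287.5
c13f 192 285 291 288.0
c13f 194 285 295 290.0
c13f 196 285 310 297.5
c13f 198 285 310 297.5
c13f 200 285 310 297.5
c13f 202 285 310 297.5
c13f 204 286 309 297.5
```

View pics/z13.png

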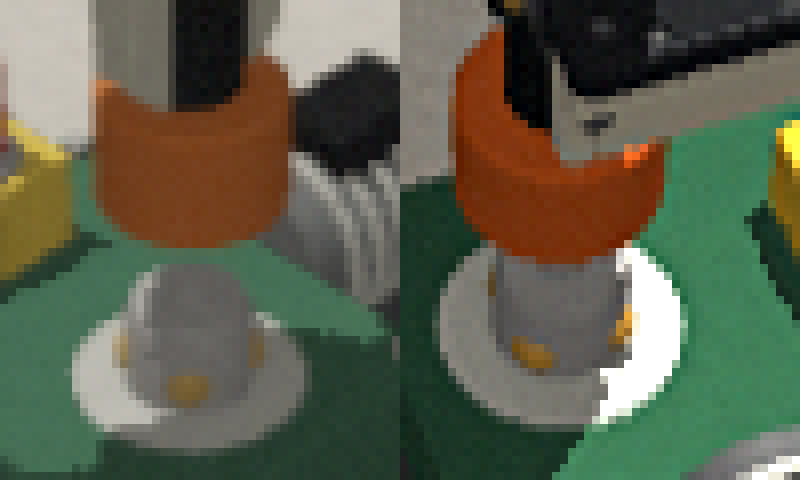

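{"method": "arm_command", "body": {
  "moves": [5,2,0.5,0,13,3.5,0.5,0,22,3.5,0.5,0,28,3.5,0.5,0,31,3.5,0.5,0]
}}

```text
clock: 13.2
eef_pos: [0.5461, 0.0687, 0.1308]
orientation: [0.688, -0.152, 0.692, 0.155]
wrist_force: [0.5, -0.2, -0.7]
width: 0.0293
```

```bash
cat > look.py <<'E'
from h import *
import sys
t=sys.argv[1]
for i in range(3):r.grab_frame('wrist')
a=r.grab_frame('side');b=r.grab_frame('scene')
plan([.5468,.0688,.0916],.44)
s=r.sense()['eef_pos']
cv2.imwrite(f'pics/s{t}f.png',a);cv2.imwrite(f'pics/c{t}f.png',b)
z=np.hstack([cv2.resize(a[170:230,245:295],None,fx=8,fy=8,interpolation=0),cv2.convertScaleAbs(cv2.resize(b[178:238,278:328],None,fx=8,fy=8,interpolation=0),alpha=1.8)])
cv2.imwrite(f'pics/z{t}.png',z)
for n,im in(('side',a),('scene',b)):
    h=cv2.cvtColor(im,cv2.COLOR_BGR2HSV);m=cv2.inRange(h,(5,160,50),(16,255,255))
    for row in range(186,216,3):
        c=np.where(m[row,250:330])[0]+250
        if len(c)>18:print(n,row,c.min(),c.max(),(c.min()+c.max())/2)
    C=cam(n)
    for z in(.0235-.0416,-.0416):print('pred',z,proj(C,s+[0,0,z]).round(2))
    print('ring',proj(C,[s[0],s[1],.05]).round(2))
E
python3 look.py 14
```

```text
tcp [0.5473 0.0689 0.1329] toolx [-0.004  0.003 -1.   ] jaw 0.439 q6 -0.52 F [ 0.3 -0.5 -1.1] w 29.2 t 13.45
shift [41.3, -0.1, -0.4] turn -0.0014279016964042768
side 195 257 279 268.0
side 198 257 279 268.0
side 201 256 279 267.5
side 204 257 279 268.0
side 207 259 277 268.0
pred -0.018099999999999998 [266.85 194.81]
pred -0.0416 [266.96 202.63]
ring [267.13 215.85]
scene 207 287 311 299.0
scene 210 287 311 299.0
scene 213 288 309 298.5
pred -0.018099999999999998 [299.2  201.38]
pred -0.0416 [298.95 207.65]
ring [298.53 218.04]
```

View pics/z14.png

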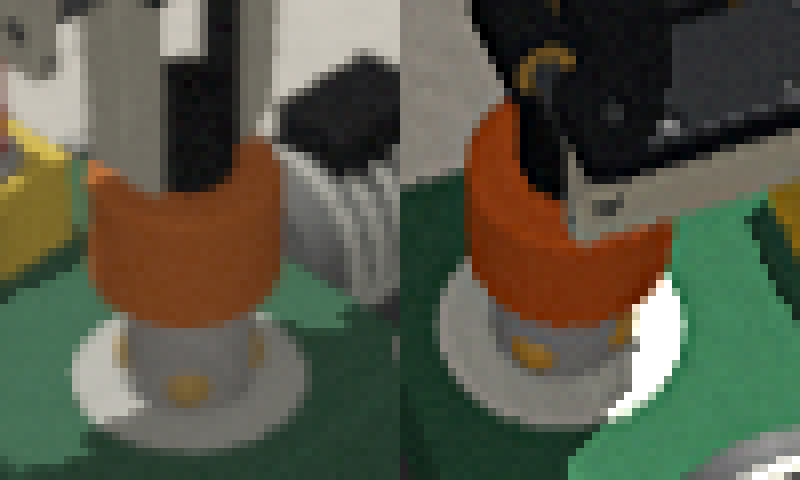

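{"method": "arm_command", "body": {
  "moves": [4,-0.7,0.3,0,10,-0.7,0.3,0,16,-0.7,0.3,0,22,-0.7,0.3,0,22,-0.7,0.3,0]
}}

```text
clock: 13.87
eef_pos: [0.5466, 0.0685, 0.1091]
orientation: [0.688, -0.152, 0.692, 0.155]
wrist_force: [-0.7, 0.0, -1.7]
width: 0.0293
```

```bash
python3 look.py 15
```

```text
tcp [0.548  0.0684 0.1111] toolx [-0.003  0.003 -1.   ] jaw 0.439 q6 -0.52 F [ 0.8 -0.7 -0.4] w 29.5 t 14.12
shift [19.5, 0.8, -0.9] turn -0.0013970038675601426
side 201 257 279 268.0
side 204 257 279 268.0
side 207 257 279 268.0
side 210 257 279 268.0
side 213 259 278 268.5
pred -0.018099999999999998 [267.28 202.12]
pred -0.0416 [267.38 209.74]
ring [267.46 215.89]
pred -0.018099999999999998 [298.74 207.45]
pred -0.0416 [298.5  213.47]
ring [298.31 218.27]
```

View pics/z15.png

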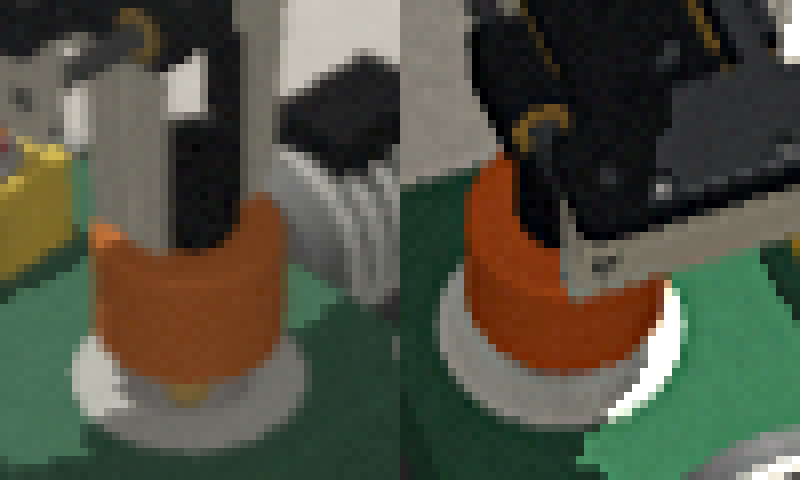

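The cap is over the stud, concentric with the ring in both views, with no contact force. Press down in small steps.

{"method": "arm_command", "body": {
  "moves": [3,0,0,0,6,0,0,0,9,0,0,0,12,0,0,0,12,0,0,0]
}}

```text
clock: 14.53
eef_pos: [0.5476, 0.0678, 0.099]
orientation: [0.689, -0.153, 0.691, 0.155]
wrist_force: [-2.0, -3.3, -3.1]
width: 0.0293
```

```bash
python3 -c "
from h import *
plan([.548,.0684,.0916],.44)"
```

```text
tcp [0.5476 0.0678 0.099 ] toolx [-0.004  0.002 -1.   ] jaw 0.439 q6 -0.52 F [-2.  -3.3 -3.1] w 29.3 t 14.53
shift [7.4, 0.3, 0.7] turn -0.0012101951884226914
```

```bash
python3 look.py 16 | head -3; python3 -c "
from h import *
cv2.imwrite('pics/w16.png',r.grab_frame('wrist'))
plan([.548,.0684,.0916],.44)"
```

```text
tcp [0.5474 0.0679 0.0984] toolx [-0.005  0.002 -1.   ] jaw 0.439 q6 -0.52 F [-1.3 -5.8 -4.4] w 29.6 t 14.78
shift [6.8, 1.0, -0.2] turn -0.0013100768118479156
side 207 257 279 268.0
tcp [0.5474 0.0679 0.0984] toolx [-0.005  0.002 -1.   ] jaw 0.439 q6 -0.52 F [-1.8 -4.6 -5.2] w 29.3 t 14.83
shift [6.8, 0.2, 0.8] turn -0.001345967150821581
```

View pics/z16.png

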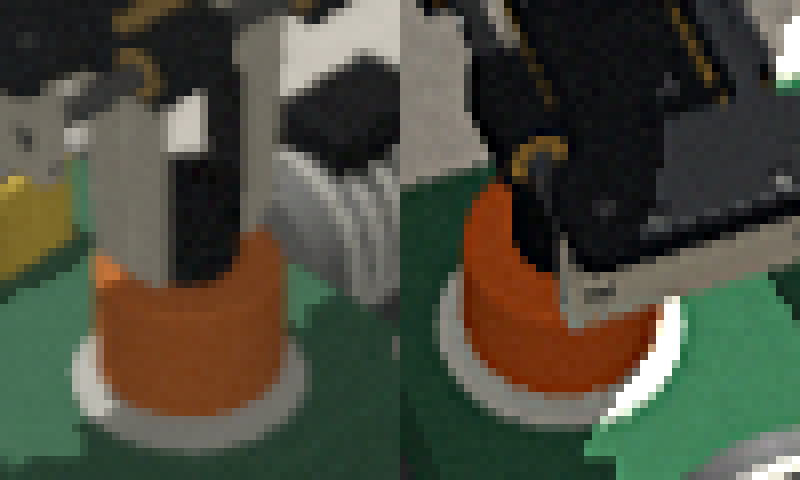

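Past the peak: the force on the tool is now slightly downward. Continue to the seat.

{"method": "arm_command", "body": {
  "moves": [3,-0.4,0,0,6,-0.4,0,0,8,-0.4,0,0,10,-0.4,0,0,10,-0.4,0,0]
}}

```text
clock: 15.25
eef_pos: [0.5477, 0.0682, 0.0915]
orientation: [0.689, -0.153, 0.691, 0.155]
wrist_force: [-10.1, -0.8, 23.8]
width: 0.0294
```

```bash
python3 look.py 17 | head -3
```

```text
tcp [0.5477 0.0682 0.0915] toolx [-0.003  0.003 -1.   ] jaw 0.439 q6 -0.52 F [-10.5  -0.5  23.4] w 29.6 t 15.5
shift [-0.1, 0.9, -0.5] turn -0.001026097590644648
side 210 257 279 268.0
```

View pics/z17.png

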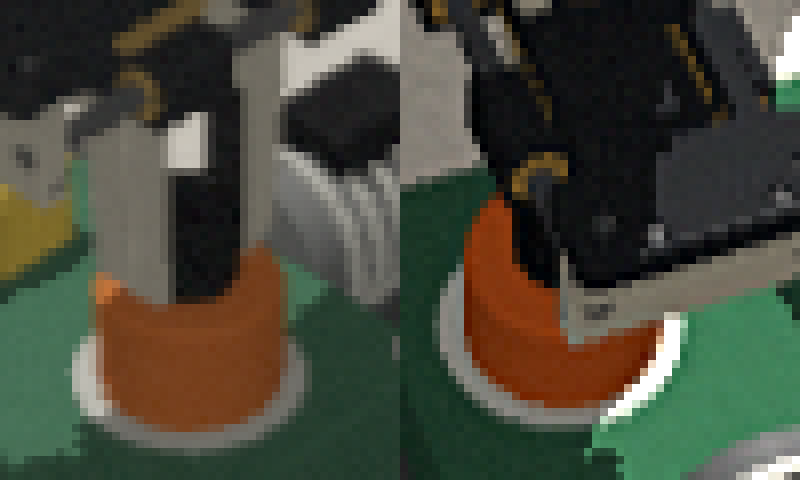

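Run:
```python
from h import *
cv2.imwrite('pics/fin.png',cv2.resize(np.hstack([cv2.imread('pics/s17f.png')[140:360,180:460],cv2.imread('pics/c17f.png')[140:360,100:380]]),None,fx=1.4,fy=1.4)[:, :800])
cv2.imwrite('pics/finw.png',r.grab_frame('wrist'))
plan([.548,.0684,.0916],.44)
```

```text
tcp [0.5476 0.0682 0.0914] toolx [-0.003  0.003 -1.   ] jaw 0.439 q6 -0.52 F [-10.4  -0.6  21.9] w 29.8 t 15.55
shift [-0.2, 0.1, 0.4] turn -0.0010836863908654237
```

View pics/fin.png

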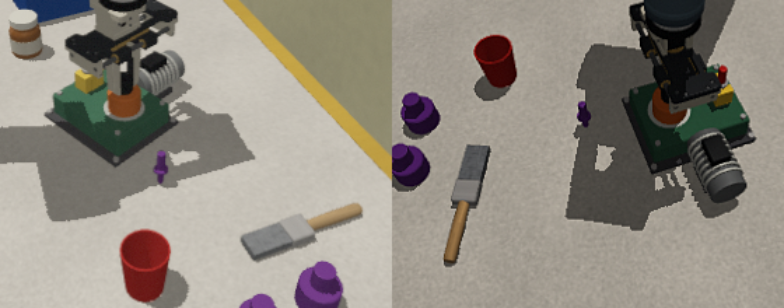

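View pics/finw.png

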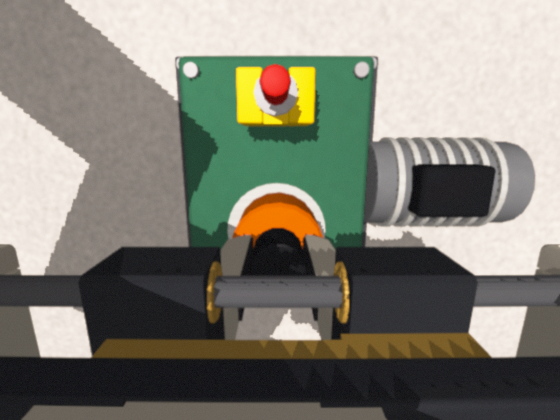

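The pin is upright in the notch, the cap sits concentric on the ring, and the press force holds at about 22 N. The cup, jar and brush show no shift. I'm handing in.

```bash
python3 -c "
from h import *
r.job_done(); plan([.548,.0684,.0916],.44)"
```

```text
the job is handed in; nothing more can be done
the job is handed in; nothing more can be done
```

I drew the lock pin straight up out of the stud and left it released in the yellow block's notch. I then pressed the orange cap onto the stud through the click and handed the job in at about 15.6 s, still gripping and pressing. No verdict was reported.

**Pin:** the last pictures show it upright in the slot with its collar on the block.

**Cap:** it looks concentric with the ring around the stud.
- **Seat:** the tool stood at 91.4 mm height, against 91.6 mm expected with the cap fully home.
- **Push and grip:** the upward force on the wrist held steady at 22–24 N. The fingers were closed on the knob at 29.5 mm.

**Checks that disagreed:**
- The fixed cameras and the wrist camera differed by 2–3 mm on the stud's position. I corrected by comparing the cap with the ring before pressing.
- A rough check of the cap's rim against the ring in the side view read up to about 2 mm high, roughly the size of the pixel noise. I relied on the tool height and the force instead.
- I did not record the 10–15 N peak at the click. I only saw the force turn slightly downward about 7 mm above the seat, and then the firm stop.
- About 10 N of sideways force was left on the wrist at the end.

**Bystanders:** the cup, jar and brush showed no visible movement. I judged this by eye and did not measure it.

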